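# Clamp a sawn offcut in a jeweller's quick-action cam vice

## Task

Clamp the metal offcut that lies loose in the quick-action vice, ready for filing: push the sliding jaw up by feel until its rubber pad bears on the offcut and squares it flat against the fixed jaw, gently, without ramming it, then swing the red-handled cam lever right over until it snaps past centre and locks, and let go. Do not force the lever, and leave the other offcuts, the tools and the jars as they are.

Things in the scene. Friction and masses are not known exactly. Their poses are not given: they have to be found in the camera images.
- vice: blue quick-action vice bolted to the bench. Origin on the bench top; x is the clamping direction, from the sliding jaw to the fixed jaw, y to the left of that, z up. Bed 60 mm wide, x -155 to +105 mm, top 22 mm above the bench; offcuts rest on it. Fixed jaw 66 mm wide, its face at x = +70 mm, top 55 mm above the bench. Bolt lugs 104 mm wide, 10 mm high at x = -125 and +85 mm.
- carriage (a joint): travel of the sliding jaw along the vice's x, m: 0 fully back, 0.068 the end. At 0 its pad's face is at x = -13 mm and its back at x = -75 mm (vice frame). Blue block 48 mm long, 64 wide, from 23 to 50 mm above the bench. Slides with about 3.5 N of drag while the lever is open; an offcut pushed along the bed adds 1 to 5 N. The lever, once thrown, locks it to the bed.
- push_face (a point): point on the flat upright back face of the carriage, 17 mm to the left (+y) of its middle, 36 mm above the bench; axes as the vice's. A good place to push towards +x, clear of the open lever. The bed (22 mm high) runs on behind it.
- pad: rubber pad on the front of the sliding jaw, 60 mm wide, 25 to 53 mm above the bench. It gives 1 mm for each 8 N, up to 5 mm. Axes as the vice's. Its origin lies on the bench top, 13 mm in front (+x) of the pad's face.
- lever (a joint): cam lever on the carriage, rad: 0 open (points 215 degrees counter-clockwise from the vice's x, seen from above), growing clockwise to its stop at 1.80 (points 112 degrees: left, a little back). An over-centre spring pushes it back open until the centre, 1.60: up to about 14 N at the grip, most near 1.0, easing to nothing at 1.60; past that it snaps on to its stop by itself and stays.
- lever_pivot (a point): on the lever's upright pivot axis, 80 mm above the bench; moves with the carriage. Hub 30 mm across, top 72 mm above the bench. Throwing the lever locks the carriage to the bed and moves the pad out evenly, 2.6 mm in all: so the jaw must already bear on the offcut, or stand less than about 1 mm off it, for a firm grip.
- lever_grip (a point): centre of the red upright round grip at the lever's free end: 16 mm in diameter, from 60 to 100 mm above the bench, 85 mm from the pivot axis. The flat steel arm (13 mm wide) runs from it to the pivot 60 to 67 mm above the bench.
- bar_a: brass offcut, a block 55 mm long (its y), 34 mm high (z), 0.25 to 0.65 kg; origin at the centre of its underside. Width (its x) sawn by eye: anywhere from 20 to 36 mm. One of the three offcuts lies loose and a little askew on the vice's bed, clear of both jaws, its x roughly along the vice's x; the other two lie on the block. Which is which changes.
- bar_b: copper offcut, a block 55 mm long (its y), 34 mm high (z), 0.25 to 0.65 kg; origin at the centre of its underside. Width (its x) sawn by eye: anywhere from 20 to 36 mm. One of the three offcuts lies loose and a little askew on the vice's bed, clear of both jaws, its x roughly along the vice's x; the other two lie on the block. Which is which changes.
- bar_c: grey zinc offcut, a block 55 mm long (its y), 34 mm high (z), 0.25 to 0.65 kg; origin at the centre of its underside. Width (its x) sawn by eye: anywhere from 20 to 36 mm. One of the three offcuts lies loose and a little askew on the vice's bed, clear of both jaws, its x roughly along the vice's x; the other two lie on the block. Which is which changes.
- block: steel bench block 135 x 80 x 22 mm, on the bench to the right of the vice (its -y side), carrying the two other offcuts (tops 56 mm above the bench). Origin at the centre of its underside.
- tape: roll of tape lying flat, 100 mm across, 25 mm high. Leave alone.
- square: small steel square with a dark wooden stock, 75 x 100 mm, 12 mm high, on the bench by the fixed jaw, to the left of the vice. Origin at the stock's outer end. Leave alone.
- scriber: scriber with a black handle, 140 mm long, about 20 mm high, lying near the vice's back end, on its right. Leave alone.
- pliers: pliers with red grips, 115 mm long, 12 mm high, lying flat. Origin at the joint. Leave alone.
- pillbox: white round box, 84 mm across, 18 mm high. Leave alone.
- jar: small amber glass jar, 56 mm across, 70 mm high. Leave alone.
Mind the look-alikes: they are no part of the job. Of the things that look like the bar_c, the largest one is meant.

How it is judged:
On the way, in this order (a step that is already met when the one before it is completed fails the run):
1. with the lever still open, the sliding jaw's pad bears on an offcut (value of joint lever below 0.6 rad and (contact force between pad and bar_a above 1.5 N or contact force between pad and bar_b above 1.5 N or contact force between pad and bar_c above 1.5 N)), for 0.1 s.
2. the lever is thrown past centre and locked (value of joint lever above 1.7 rad), for 0.2 s.
At the end, for the whole second after the job is handed in: The lever rests locked past centre (joint above 1.70 rad), and the offcut from the vice stands still on the bed, square to the jaws (within 0.05 rad), its face within 2 mm of the fixed jaw, gripped by the pad with more than 9 N (value of joint lever above 1.7 rad and ((contact force between pad and bar_a above 9 N and angle between the x axis of bar_a and the x axis of vice, either way round below 0.05 rad and x of bar_a in the frame of vice above 0.057 m and z of bar_a in the frame of vice below 0.0245 m and linear speed of bar_a below 0.01 m/s) or (contact force between pad and bar_b above 9 N and angle between the x axis of bar_b and the x axis of vice, either way round below 0.05 rad and x of bar_b in the frame of vice above 0.0525 m and z of bar_b in the frame of vice below 0.0245 m and linear speed of bar_b below 0.01 m/s) or (contact force between pad and bar_c above 9 N and angle between the x axis of bar_c and the x axis of vice, either way round below 0.05 rad and x of bar_c in the frame of vice above 0.0505 m and z of bar_c in the frame of vice below 0.0245 m and linear speed of bar_c below 0.01 m/s))); the robot touches nothing.
It fails at once if the jaw is rammed: its pad presses on anything with more than 18 N while the lever is still open (below 0.6 rad) (value of joint lever below 0.6 rad and contact force between pad and anything else above 18 N).
It fails at once if the lever is forced: the robot pushes it with more than 25 N (contact force between the arm and lever above 25 N).
It fails at once if the lever is forced: the fingers push it with more than 25 N (contact force between the fingers and lever above 25 N).
It fails at once if an offcut on the steel block is moved by more than 10 mm ((y of bar_a in the frame of vice below -0.07 m and distance of bar_a from where it was at the start of the episode above 0.01 m) or (y of bar_b in the frame of vice below -0.07 m and distance of bar_b from where it was at the start of the episode above 0.01 m) or (y of bar_c in the frame of vice below -0.07 m and distance of bar_c from where it was at the start of the episode above 0.01 m)).
It fails at once if a tool, the tape, the box or the jar is moved by more than 15 mm (distance of any of tape, square, scriber, pliers, pillbox, jar from where it was at the start of the episode above 0.015 m).
It also fails if it takes over 70 s, if anything falls off the work surface, if the arm or the gripper's body presses on something with over 40 N, if the wrist force passes 120 N, or if a joint passes its speed limit or range.

## Robot

A 6-joint arm with a two-finger parallel gripper is mounted at the origin on the work surface. World frame = base frame: x ahead of the robot, y to its left, z up, the work surface at z = 0. Lengths are in m, angles in rad, forces in N, time in s.
With the tool pointing down it reaches from about 0.35 to 0.925 m from the base axis. Payload 6.4 kg.
Tool frame: the origin (TCP) lies midway between the tips of the shut fingers; the grasp point (between the pads) lies 19 mm behind it; z points along the fingers, y is the line along which they close (so a half turn about z gives the same grasp; the last joint's range is limited). The gripper opens to 85 mm and grips with 20 to 120 N. Pads are 22 mm wide; open, the fingers measure 114 mm over their backs; the gripper's body (76 mm by 85 mm) begins 54 mm behind the grasp point. The pads swing forward as they close: fully open they stand 13 mm farther back than shut.
Start: joints at [1.035, 0.245, 1.558, -0, 1.339, -0.174], TCP at [0.23, 0.608, 0.231] pointing down, gripper open.
Joint ranges: [-3.13, 3.13], [-1.02, 2.26], [0.13, 2.54], [-0.95, 4.09], [0.21, 2.88], [-2.74, 2.74]. Speed limits (rad/s): [2.57, 2.57, 3.14, 3.14, 3.14, 3.14].

## Interface

Orientations are given as a unit quaternion [x, y, z, w].
In Python, from cell import r gives the robot as it stands.
- The arm moves only by the tool servo_tool, never from a script. Its argument "commands" is one flat list of numbers, 7 for each row, row after row: the turn, a rotation vector about the tool's x, y, z in degrees, then the shift along the tool's x, y, z in cm, then the opening, from 0 (shut) to 1 (fully open). A call has 1 to 5 rows; each row shifts and turns the commanded pose from where the row before left it, along the tool's axes as they then stand; what a row does not reach is not made up. A row lasts 1/12 s, in which the tool goes at most 41.7 mm and 7.16 degrees, less where a joint would pass 70% of its speed; a pose out of reach is approached as far as the arm can. A call is refused whole if a number of a shift passes 4.17 or a number of a turn 7.16, either way. A call with a gripper value outside its range is refused whole. The fingers move at their own pace and stop on an object; "squeeze" is the grip in N (left out, the last holds). Time passes only in rows, so rows that do not move let the fingers close. It gives the time, the measured TCP pose, the force, the opening and the grip force at its end, in the units of the state.
- r.read_state(): the state, without advancing time (a new reading comes with each control period).
- r.grab_frame(name): name is "scene" or "top"; returns the picture (420x560x3 uint8, red, green, blue); there is no depth.
- r.calibration(name): a dict with "intrinsics" (3x3 intrinsics, pixels), "k1" (the pictures are not rectified: a ray, as slopes to the right and down, at radius r is drawn at 1 + k1 r^2 times it, then the intrinsics apply), "R" (3x3) and "t" (3): a world point X has camera coordinates R X + t. Camera axes: x right, y down, z forward; pixel columns grow to the right and rows downward; lengths in m; the calibration is good to about 2 mm. A picture is of the moment at which its call begins. calibration takes no time and is no camera call.
- r.sign_off(): hands the job in; it is judged then, once.
The state is a dict: "time_s": time; "joints": joint angles; "qvel": joint speeds; "effort": joint torques, N m; "ee_pos": TCP position; "eef_rot": TCP orientation; "contact_force": force on the tool from outside, world axes, zero at the start; "ft_torque": the same for the moment, N m; "finger_gap": opening from 0.0 (shut) to 1.0 (fully open); "grasp_force": force on a finger pad.
Only numpy, scipy, OpenCV 4.12 (cv2) and the standard library are available. Lean on these libraries where they do the work, as an engineer would, in place of code of your own. Each camera call takes 0.05 s, during which the arm holds its last target. There are 200 camera calls.

## Working session

There is one attempt and no reset: what is moved stays moved. The work goes in short steps, Python scripts to look and compute and a tool call to move; the robot and the scene stay as the last step left them, time stands still between calls to the robot, and variables do not carry over. Pictures are saved under pics/ and viewed, at most 10 in all, crops included, and the job is handed in when it is done.

Besides the shell and the picture viewer there is one more tool, called after "Emit:" as a command line: name --argument value ..., lists and objects as JSON in quotes. servo_tool: Moves the arm, as the interface text tells. Its arguments: {"type":"object","properties":{"commands":{"type":"array"},"squeeze":{"type":"number"}},"required":["commands"]}

```bash
mkdir -p pics; python3 - <<'E'
from cell import r
import cv2
for n in("scene","top"):
    cv2.imwrite(f"pics/{n}0.png",cv2.resize(r.grab_frame(n)[:,:,::-1],(800,600),interpolation=cv2.INTER_CUBIC))
    c=r.calibration(n);print(n,c)
print(r.read_state())
E
```

```text
scene {'intrinsics': array([[439.29899857,   0.        , 278.84856401],
       [  0.        , 439.29899857, 205.52425693],
       [  0.        ,   0.        ,   1.        ]]), 'k1': 0.0021924391296640378, 'R': array([[ 0.57131299,  0.82070034,  0.00724057],
       [ 0.47281232, -0.32190149, -0.8202609 ],
       [-0.67085765,  0.47204914, -0.57194373]]), 't': array([-0.32002371, -0.19658072,  1.53749458])}
top {'intrinsics': array([[464.49463583,   0.        , 271.20519852],
       [  0.        , 464.49463583, 211.95398975],
       [  0.        ,   0.        ,   1.        ]]), 'k1': -0.13169100223913996, 'R': array([[ 0.00304218, -0.99991842, -0.01240549],
       [-0.99427788, -0.00169986, -0.10681112],
       [ 0.10678132,  0.01265945, -0.99420194]]), 't': array([0.00564631, 0.5489539 , 1.4236452 ])}
{'time_s': 0.1, 'joints': array([ 1.03486919e+00,  2.45735468e-01,  1.55890037e+00, -1.60698327e-05,
        1.33871036e+00, -1.74090423e-01]), 'qvel': array([ 6.73464565e-04,  1.51731366e-03, -3.37195293e-03,  1.08522112e-03,
       -9.39398478e-04, -5.68145518e-05]), 'effort': array([-9.47132685e-04, -4.30671322e+01, -3.27129436e+01, -2.02927990e-04,
        2.76034472e-03, -8.61716586e-06]), 'ee_pos': array([0.22982483, 0.60747173, 0.23029169]), 'eef_rot': array([ 1.79931123e-01,  9.83678821e-01, -8.24821388e-04, -2.97435977e-04]), 'contact_force': array([ 0.28794129,  0.36635099, -0.13886648]), 'ft_torque': array([-0.03618314, -0.0447851 ,  0.04950075]), 'grasp_force': 0.0, 'finger_gap': 1.0001225387131571}
```

View pics/scene0.png

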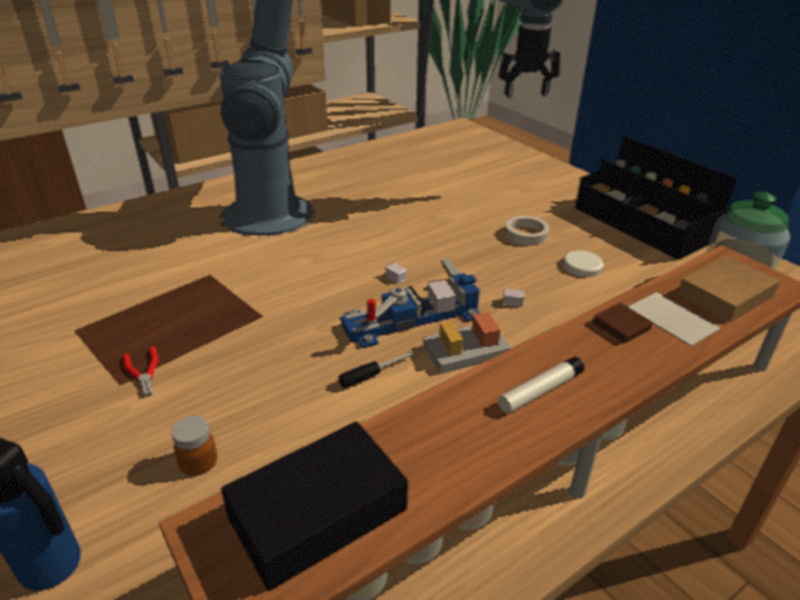

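View pics/top0.png

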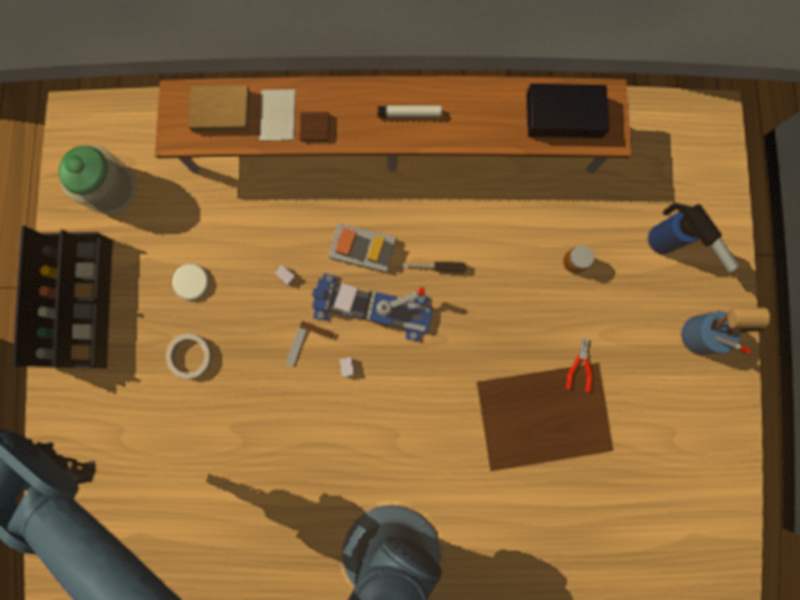

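The overview shows the vice at about (375,305) in the top view (800x600), with its x axis pointing image left, which is world +y. There are three grey candidates: (345,297) on the vice bed, which is the largest, and small cubes at (287,275) and (347,368). The one on the bed is meant. I'll check it in an enlarged crop.

```bash
python3 - <<'E'
from cell import r
import cv2
im=r.grab_frame("top")[:,:,::-1]
cv2.imwrite("pics/c1.png",cv2.resize(im[145:265,190:350],(800,600),interpolation=cv2.INTER_CUBIC))
E
```

```text
(no output)
```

View pics/c1.png

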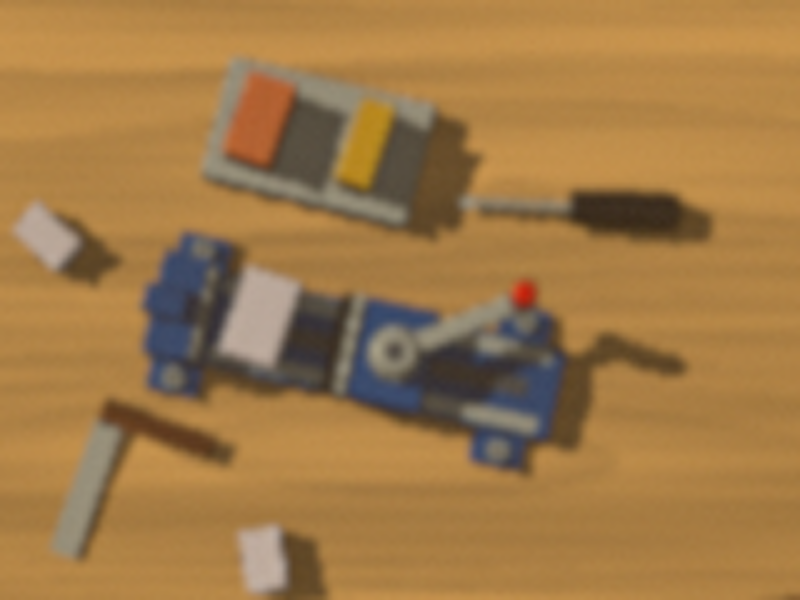

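```bash
cat > h.py <<'E'
import numpy as np
from cell import r
from scipy.optimize import least_squares
def ray(n,u,v):
    c=r.calibration(n);K=c["intrinsics"];d=np.array([(u-K[0,2])/K[0,0],(v-K[1,2])/K[1,1]])
    s=d.copy()
    for _ in range(20): s=d/(1+c["k1"]*(s@s))
    R=c["R"];return -R.T@c["t"],R.T@np.r_[s,1]
def at(n,u,v,z):
    o,d=ray(n,u,v);return o+d*(z-o[2])/d[2]
E
python3 - <<'E'
from h import *
P={"boltL+":(174,376,.012),"boltL-":(203,247,.012),"boltB+":(498,448,.012),"hub":(392,352,.072),"grip":(524,293,.1),
"c_bk-":(437,317,.05),"c_bk+":(415,412,.05),"padf+":(335,393,.053),"padf-":(350,300,.053),
"b1":(248,266,.056),"b2":(300,280,.056),"b3":(272,368,.056),"b4":(217,353,.056)}
W={k:at("top",190+x/5-.4,145+y/5-.4,z) for k,(x,y,z) in P.items()}
for k,w in W.items(): print(k,w.round(4))
def res(p):
    x,y,a,b=p;R=np.array([[np.cos(a),-np.sin(a)],[np.sin(a),np.cos(a)]])
    f=lambda vx,vy:np.array([x,y])+R@[vx,vy]
    e=[f(.085,b)-W["boltL+"][:2],f(.085,-b)-W["boltL-"][:2],f(-.125,b)-W["boltB+"][:2]]
    h=R.T@(W["hub"][:2]-[x,y]);g=R.T@(W["grip"][:2]-[x,y])
    d=np.deg2rad(215)
    e+=[[h[1]],g-h-.085*np.array([np.cos(d),np.sin(d)])]
    return np.concatenate(e)
s=least_squares(res,[.5,.05,1.4,.042]);x,y,a,b=s.x;print(s.x,s.fun.round(4))
R=np.array([[np.cos(a),-np.sin(a)],[np.sin(a),np.cos(a)]])
for k,w in W.items(): print(k,(R.T@(w[:2]-[x,y])).round(4))
E
```

```text
boltL+ [0.5256 0.1554 0.012 ]
boltL- [0.6081 0.138  0.012 ]
boltB+ [ 0.4804 -0.0497  0.012 ]
hub [0.5351 0.0161 0.072 ]
grip [ 0.5677 -0.063   0.1   ]
c_bk- [ 0.559  -0.0112  0.05  ]
c_bk+ [0.5002 0.0023 0.05  ]
padf+ [0.5116 0.0514 0.053 ]
padf- [0.5692 0.0425 0.053 ]
b1 [0.5898 0.1055 0.056 ]
b2 [0.5812 0.0733 0.056 ]
b3 [0.5267 0.0901 0.056 ]
b4 [0.5358 0.124  0.056 ]
[0.54770598 0.06370247 1.35032577 0.04174024] [ 0.      0.0004 -0.0011 -0.0005 -0.0008  0.0006  0.0019 -0.0004 -0.0004]
boltL+ [0.0847 0.0417]
boltL- [ 0.0857 -0.0427]
boltB+ [-0.1254  0.0408]
hub [-0.0492  0.0019]
grip [-0.1193 -0.0472]
c_bk- [-0.0706 -0.0274]
c_bk+ [-0.0703  0.0329]
padf+ [-0.0199  0.0325]
padf- [-0.016  -0.0256]
b1 [ 0.05  -0.032]
b2 [ 0.0167 -0.0305]
b3 [0.0211 0.0263]
b4 [0.0563 0.0248]
```

```bash
cat >> h.py <<'E'
from scipy.spatial.transform import Rotation as Ro
V=np.array([.5477,.0637]);A=1.3503
def v2w(x,y): c,s=np.cos(A),np.sin(A);return V+np.array([c*x-s*y,s*x+c*y])
def st():
    s=r.read_state();M=Ro.from_quat(s["eef_rot"]).as_matrix();p=s["ee_pos"]
    c,n=np.cos(A),np.sin(A);Q=np.array([[c,n],[-n,c]])
    print("t",round(s["time_s"],2),"vice xy mm",(Q@(p[:2]-V)*1e3).round(1),"z",round(p[2]*1e3,1),"F vice",(Q@s["contact_force"][:2]).round(1),s["contact_force"][2].round(1),"yaw(vice)",np.rad2deg(np.arctan2(M[1,0],M[0,0])-A).round(1),"tilt",M[2,2].round(5),"j",s["joints"].round(2))
    return p,M
def plan(x,y,z):
    p,M=st();print("tool cm",(M.T@(np.r_[v2w(x,y),z]-p)*100).round(2))
E
python3 -c "
from h import *
plan(-.115,.019,.2)"
```

```text
t 0.15 vice xy mm [461.2 429.1] z 230.5 F vice [0.8 0.4] -0.3 yaw(vice) 81.9 tilt -1.0 j [ 1.03  0.25  1.56  0.    1.34 -0.17]
tool cm [-48.72 -51.26   3.11]
```

Emit:
servo_tool --commands '[0, 0, 0, -2.44, -2.56, 0.15, 0, 0, 0, 0, -2.44, -2.56, 0.15, 0, 0, 0, 0, -2.44, -2.56, 0.15, 0, 0, 0, 0, -2.44, -2.56, 0.15, 0, 0, 0, 0, -2.44, -2.56, 0.15, 0]'

```text
time_s: 0.57
ee_pos: [0.2989, 0.4434, 0.2233]
eef_rot: [0.18, 0.984, -0.0, -0.0]
contact_force: [1.0, -0.1, 0.3]
finger_gap: 0.302
grasp_force: 0.0
```

Emit:
servo_tool --commands '[0, 0, 0, -2.44, -2.56, 0.15, 0, 0, 0, 0, -2.44, -2.56, 0.15, 0, 0, 0, 0, -2.44, -2.56, 0.15, 0, 0, 0, 0, -2.44, -2.56, 0.15, 0, 0, 0, 0, -2.44, -2.56, 0.15, 0]'

```text
time_s: 0.98
ee_pos: [0.3678, 0.2805, 0.2161]
eef_rot: [0.18, 0.984, -0.0, -0.0]
contact_force: [0.6, -0.7, -0.3]
finger_gap: 0.003
grasp_force: 0.0
```

Emit:
servo_tool --commands '[0, 0, 0, -2.44, -2.56, 0.15, 0, 0, 0, 0, -2.44, -2.56, 0.15, 0, 0, 0, 0, -2.44, -2.56, 0.15, 0, 0, 0, 0, -2.44, -2.56, 0.15, 0, 0, 0, 0, -2.44, -2.56, 0.15, 0]'

```text
time_s: 1.4
ee_pos: [0.4366, 0.1176, 0.2087]
eef_rot: [0.18, 0.984, 0.0, 0.0]
contact_force: [1.2, 0.1, -1.2]
finger_gap: -0.003
grasp_force: 0.0
```

Emit:
servo_tool --commands '[0, 0, 0, -2.44, -2.56, 0.15, 0, 0, 0, 0, -2.44, -2.56, 0.15, 0, 0, 0, 0, -2.44, -2.56, 0.15, 0, 0, 0, 0, -2.44, -2.56, 0.15, 0, 0, 0, 0, -2.44, -2.56, 0.15, 0]'

```text
time_s: 1.82
ee_pos: [0.5054, -0.0454, 0.2011]
eef_rot: [0.18, 0.984, 0.0, -0.0]
contact_force: [0.7, 0.8, -0.2]
finger_gap: 0.001
grasp_force: 0.0
```

Emit:
servo_tool --commands '[0, 0, 7, 0, 0, 0, 0, 0, 0, 7, 0, 0, 0, 0, 0, 0, 7, 0, 0, 0, 0, 0, 0, 7, 0, 0, 0, 0, 0, 0, 7, 0, 0, 0, 0]'

```text
time_s: 2.23
ee_pos: [0.505, -0.0437, 0.2009]
eef_rot: [0.47, 0.883, -0.0, -0.0]
contact_force: [-0.0, 0.1, -1.0]
finger_gap: -0.003
grasp_force: 0.0
```

Emit:
servo_tool --commands '[0, 0, 7, 0, 0, 0, 0, 0, 0, 7, 0, 0, 0, 0, 0, 0, 7, 0, 0, 0, 0, 0, 0, 7, 0, 0, 0, 0, 0, 0, 7, 0, 0, 0, 0]'

```text
time_s: 2.65
ee_pos: [0.505, -0.0436, 0.201]
eef_rot: [0.714, 0.7, -0.0, -0.0]
contact_force: [0.4, 0.2, 0.7]
finger_gap: 0.001
grasp_force: 0.0
```

Emit:
servo_tool --commands '[0, 0, 7, 0, 0, 0, 0, 0, 0, 5, 0, 0, 0, 0, 0, 0, 0, 0, 0, 0, 0]'

```text
time_s: 2.9
ee_pos: [0.505, -0.0436, 0.201]
eef_rot: [0.782, 0.624, -0.0, -0.0]
contact_force: [-0.5, -0.6, -0.2]
finger_gap: -0.002
grasp_force: 0.0
```

```bash
python3 -c "
from h import *
plan(-.115,.019,.034)"
```

```text
t 2.9 vice xy mm [-114.    18.2] z 201.0 F vice [-0.7  0.3] -0.2 yaw(vice) -0.2 tilt -1.0 j [-0.31 -0.06  1.95 -0.    1.26 -0.09]
tool cm [-0.1  -0.07 16.7 ]
```

Emit:
servo_tool --commands '[0, 0, 0, 0, -0.05, 3.5, 0, 0, 0, 0, 0, 0, 3.5, 0, 0, 0, 0, 0, 0, 3.5, 0, 0, 0, 0, 0, 0, 3.0, 0, 0, 0, 0, 0, 0, 2.0, 0]'

```text
time_s: 3.32
ee_pos: [0.5027, -0.0429, 0.043]
eef_rot: [0.78, 0.625, -0.001, -0.002]
contact_force: [0.1, 0.7, -0.4]
finger_gap: 0.0
grasp_force: 0.0
```

Emit:
servo_tool --commands '[0, 0, 0, 0, 0, 1.0, 0, 0, 0, 0, 0, 0, 0, 0, 0, 0, 0, 0, 0, 0, 0]'

```text
time_s: 3.57
ee_pos: [0.5051, -0.0437, 0.0368]
eef_rot: [0.781, 0.625, 0.0, 0.0]
contact_force: [0.2, 0.8, 1.1]
finger_gap: -0.001
grasp_force: 0.0
```

```bash
python3 - <<'E'
from h import *
import cv2
st()
a=cv2.resize(r.grab_frame("top")[165:255,240:340,::-1],(600,540),interpolation=cv2.INTER_CUBIC)
cv2.imwrite("pics/d1.png",a)
b=cv2.resize(r.grab_frame("scene")[160:260,220:360,::-1],(800,571),interpolation=cv2.INTER_CUBIC)
cv2.imwrite("pics/d2.png",b)
E
```

```text
t 3.57 vice xy mm [-114.1   18. ] z 36.8 F vice [ 0.8 -0. ] 1.1 yaw(vice) -0.0 tilt -1.0 j [-0.31  0.19  2.03 -0.    0.93 -0.09]
```

View pics/d2.png

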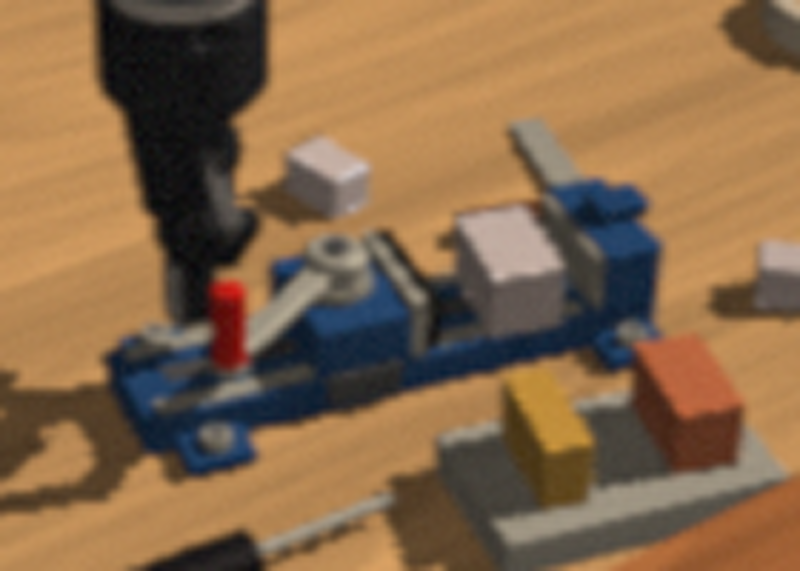

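Emit:
servo_tool --commands '[0, 0, 0, 0.8, 0, 0, 0, 0, 0, 0, 0.8, 0, 0, 0, 0, 0, 0, 0.6, 0, 0, 0, 0, 0, 0, 0.2, 0, 0, 0, 0, 0, 0, 0.2, 0, 0, 0]'

```text
time_s: 4.08
ee_pos: [0.5107, -0.0175, 0.0365]
eef_rot: [0.781, 0.625, 0.0, 0.0]
contact_force: [-0.0, 0.5, -0.6]
finger_gap: 0.003
grasp_force: 0.0
```

Emit:
servo_tool --commands '[0, 0, 0, 0.2, 0, 0, 0, 0, 0, 0, 0.2, 0, 0, 0]'

```text
time_s: 4.25
ee_pos: [0.5114, -0.0141, 0.0363]
eef_rot: [0.781, 0.624, -0.0, -0.0]
contact_force: [-0.4, -0.6, 0.1]
finger_gap: -0.001
grasp_force: 0.0
```

Emit:
servo_tool --commands '[0, 0, 0, 0.2, 0, 0, 0, 0, 0, 0, 0.2, 0, 0, 0]'

```text
time_s: 4.42
ee_pos: [0.5121, -0.0108, 0.0363]
eef_rot: [0.781, 0.625, -0.001, 0.0]
contact_force: [-1.2, -3.2, 0.4]
finger_gap: 0.001
grasp_force: 1.9
```

```bash
python3 -c "
from h import *
st()"
```

```text
t 4.42 vice xy mm [-80.4  18.4] z 36.3 F vice [-3.4  0.5] 0.4 yaw(vice) -0.1 tilt -1.0 j [-0.24  0.2   2.01 -0.    0.93 -0.02]
```

Emit:
servo_tool --commands '[0, 0, 0, 0.4, 0, 0, 0, 0, 0, 0, 0.4, 0, 0, 0, 0, 0, 0, 0.4, 0, 0, 0, 0, 0, 0, 0.4, 0, 0, 0, 0, 0, 0, 0.4, 0, 0, 0]'

```text
time_s: 4.83
ee_pos: [0.5166, 0.0095, 0.0362]
eef_rot: [0.781, 0.624, -0.0, -0.0]
contact_force: [-2.1, -3.8, 0.8]
finger_gap: 0.0
grasp_force: 1.9
```

Emit:
servo_tool --commands '[0, 0, 0, 0.2, 0, 0, 0, 0, 0, 0, 0.2, 0, 0, 0, 0, 0, 0, 0.2, 0, 0, 0, 0, 0, 0, 0.1, 0, 0, 0]'

```text
time_s: 5.17
ee_pos: [0.5181, 0.016, 0.0362]
eef_rot: [0.781, 0.625, -0.0, 0.0]
contact_force: [-1.9, -4.4, 0.7]
finger_gap: 0.001
grasp_force: 2.6
```

Emit:
servo_tool --commands '[0, 0, 0, 0.1, 0, 0, 0, 0, 0, 0, 0.1, 0, 0, 0, 0, 0, 0, 0.1, 0, 0, 0, 0, 0, 0, 0.1, 0, 0, 0]'

```text
time_s: 5.5
ee_pos: [0.5189, 0.0195, 0.0363]
eef_rot: [0.781, 0.624, -0.001, 0.0]
contact_force: [-3.2, -5.2, 1.5]
finger_gap: -0.001
grasp_force: 3.0
```

Emit:
servo_tool --commands '[0, 0, 0, 0.1, 0, 0, 0, 0, 0, 0, 0.1, 0, 0, 0, 0, 0, 0, 0.1, 0, 0, 0, 0, 0, 0, 0.1, 0, 0, 0]'

```text
time_s: 5.83
ee_pos: [0.5197, 0.0233, 0.0362]
eef_rot: [0.781, 0.624, -0.001, 0.0]
contact_force: [-3.1, -5.6, 2.0]
finger_gap: -0.001
grasp_force: 3.1
```

```bash
python3 -c "
from h import *
st()"
```

```text
t 5.83 vice xy mm [-45.5  18.5] z 36.2 F vice [-6.1  1.8] 2.0 yaw(vice) -0.1 tilt -1.0 j [-0.17  0.22  1.99 -0.    0.93  0.05]
```

Emit:
servo_tool --commands '[0, 0, 0, 0.1, 0, 0, 0, 0, 0, 0, 0.1, 0, 0, 0, 0, 0, 0, 0.1, 0, 0, 0, 0, 0, 0, 0.1, 0, 0, 0]'

```text
time_s: 6.17
ee_pos: [0.5206, 0.0273, 0.0363]
eef_rot: [0.781, 0.624, -0.001, 0.0]
contact_force: [-2.6, -5.4, 1.7]
finger_gap: -0.002
grasp_force: 3.1
```

Emit:
servo_tool --commands '[0, 0, 0, 0.1, 0, 0, 0, 0, 0, 0, 0.1, 0, 0, 0, 0, 0, 0, 0.05, 0, 0, 0, 0, 0, 0, 0.05, 0, 0, 0]'

```text
time_s: 6.5
ee_pos: [0.5212, 0.0302, 0.0362]
eef_rot: [0.781, 0.624, -0.001, 0.0]
contact_force: [-3.4, -6.3, 2.1]
finger_gap: -0.0
grasp_force: 3.1
```

Emit:
servo_tool --commands '[0, 0, 0, 0.05, 0, 0, 0, 0, 0, 0, 0.05, 0, 0, 0, 0, 0, 0, 0.05, 0, 0, 0]'

```text
time_s: 6.75
ee_pos: [0.5215, 0.0316, 0.0362]
eef_rot: [0.781, 0.624, -0.001, 0.0]
contact_force: [-1.8, -5.5, 1.7]
finger_gap: 0.001
grasp_force: 3.1
```

```bash
python3 -c "
from h import *
st()"
```

```text
t 6.75 vice xy mm [-37.   18.5] z 36.2 F vice [-5.8  0.6] 1.7 yaw(vice) -0.1 tilt -1.0 j [-0.16  0.22  1.99 -0.    0.93  0.07]
```

Emit:
servo_tool --commands '[0, 0, 0, 0.05, 0, 0, 0, 0, 0, 0, 0.05, 0, 0, 0, 0, 0, 0, 0.04, 0, 0, 0]'

```text
time_s: 7.0
ee_pos: [0.5219, 0.033, 0.0362]
eef_rot: [0.781, 0.624, -0.001, 0.0]
contact_force: [-3.6, -5.1, 1.7]
finger_gap: -0.002
grasp_force: 3.1
```

Emit:
servo_tool --commands '[0, 0, 0, 0.05, 0, 0, 0, 0, 0, 0, 0.05, 0, 0, 0, 0, 0, 0, 0.04, 0, 0, 0]'

```text
time_s: 7.25
ee_pos: [0.522, 0.0337, 0.0363]
eef_rot: [0.781, 0.625, -0.001, 0.0]
contact_force: [-4.6, -10.3, 1.9]
finger_gap: 0.0
grasp_force: 5.4
```

Emit:
servo_tool --commands '[0, 0, 0, 0, 0, 0, 0, 0, 0, 0, 0, 0, 0, 0]'

```text
time_s: 7.42
ee_pos: [0.522, 0.0336, 0.0363]
eef_rot: [0.781, 0.625, -0.001, 0.0]
contact_force: [-4.2, -8.7, 2.2]
finger_gap: -0.004
grasp_force: 4.8
```

```bash
python3 - <<'E'
from h import *
import cv2
st()
a=cv2.resize(r.grab_frame("top")[175:240,215:300,::-1],(785,600),interpolation=cv2.INTER_CUBIC)
cv2.imwrite("pics/e1.png",a)
E
```

```text
t 7.42 vice xy mm [-34.9  18.5] z 36.3 F vice [-9.4  2.2] 2.2 yaw(vice) -0.1 tilt -1.0 j [-0.15  0.23  1.98 -0.    0.93  0.07]
```

View pics/e1.png

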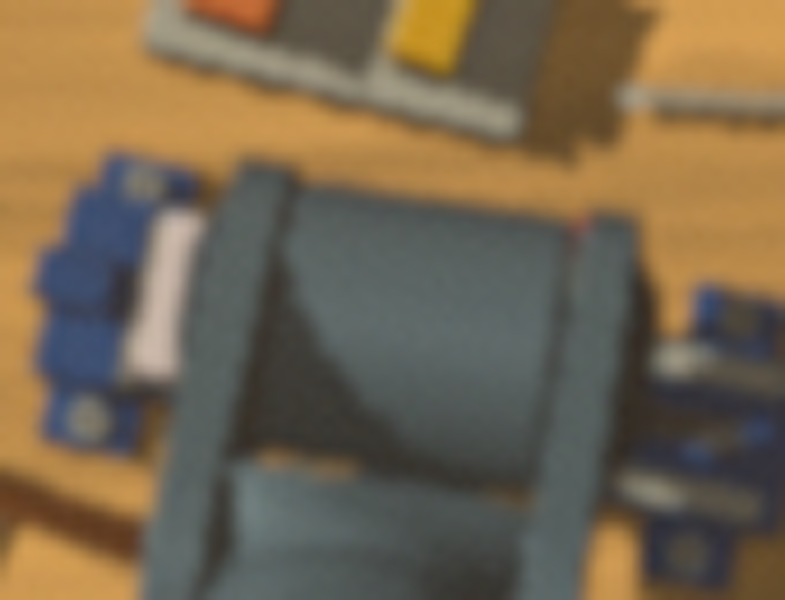

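The wrist hides most of the view. The offcut shows at (160,295), lying against the fixed jaw at about (125,280). I'll press slightly more to seat it square.

Emit:
servo_tool --commands '[0, 0, 0, 0.04, 0, 0, 0, 0, 0, 0, 0, 0, 0, 0]'

```text
time_s: 7.63
ee_pos: [0.522, 0.0338, 0.0362]
eef_rot: [0.781, 0.625, -0.002, 0.001]
contact_force: [-4.4, -9.7, 2.3]
finger_gap: -0.003
grasp_force: 5.4
```

Emit:
servo_tool --commands '[0, 0, 0, 0.06, 0, 0, 0, 0, 0, 0, 0, 0, 0, 0, 0, 0, 0, 0, 0, 0, 0]'

```text
time_s: 7.88
ee_pos: [0.5221, 0.0341, 0.0363]
eef_rot: [0.781, 0.625, -0.002, 0.001]
contact_force: [-5.1, -10.8, 2.1]
finger_gap: -0.002
grasp_force: 6.1
```

Emit:
servo_tool --commands '[0, 0, 0, 0.08, 0, 0, 0, 0, 0, 0, 0, 0, 0, 0, 0, 0, 0, 0, 0, 0, 0]'

```text
time_s: 8.13
ee_pos: [0.5222, 0.0345, 0.0363]
eef_rot: [0.781, 0.625, -0.002, 0.001]
contact_force: [-5.9, -13.2, 3.5]
finger_gap: -0.002
grasp_force: 7.2
```

```bash
python3 -c "
from h import *
st()"
```

```text
t 8.13 vice xy mm [-34.1  18.5] z 36.3 F vice [-14.1   2.9] 3.5 yaw(vice) -0.0 tilt -0.99999 j [-0.15  0.23  1.98 -0.01  0.93  0.08]
```

Emit:
servo_tool --commands '[0, 0, 0, -0.1, 0, 0, 0, 0, 0, 0, -0.4, 0, 0, 0, 0, 0, 0, -1.0, 0, 0, 0, 0, 0, 0, -1.5, 0, 0, 0, 0, 0, 0, 0, 0, -3, 0]'

```text
time_s: 8.55
ee_pos: [0.5117, 0.0068, 0.0615]
eef_rot: [0.782, 0.624, -0.003, -0.004]
contact_force: [0.5, -0.5, -0.9]
finger_gap: 0.002
grasp_force: 0.0
```

Emit:
servo_tool --commands '[0, 0, 0, -3, 2, -3.5, 0, 0, 0, 0, -3, 2, -3.5, 0, 0, 0, 0, -3, 2, -3, 0, 0, 0, 0, -3, 2, 0, 0, 0, 0, 0, 0, 0, 0, 0]'

```text
time_s: 8.97
ee_pos: [0.5656, -0.1178, 0.1546]
eef_rot: [0.783, 0.623, 0.002, 0.004]
contact_force: [-0.3, -0.1, 0.4]
finger_gap: 0.002
grasp_force: 0.0
```

```bash
python3 - <<'E'
from h import *
import cv2
st()
a=cv2.resize(r.grab_frame("top")[160:250,210:330,::-1],(800,600),interpolation=cv2.INTER_CUBIC)
cv2.imwrite("pics/f1.png",a)
E
```

```text
t 8.97 vice xy mm [-173.2  -57.1] z 154.6 F vice [-0.2  0.3] 0.4 yaw(vice) -0.4 tilt -0.99996 j [-0.4   0.15  1.81 -0.    1.17 -0.17]
```

View pics/f1.png

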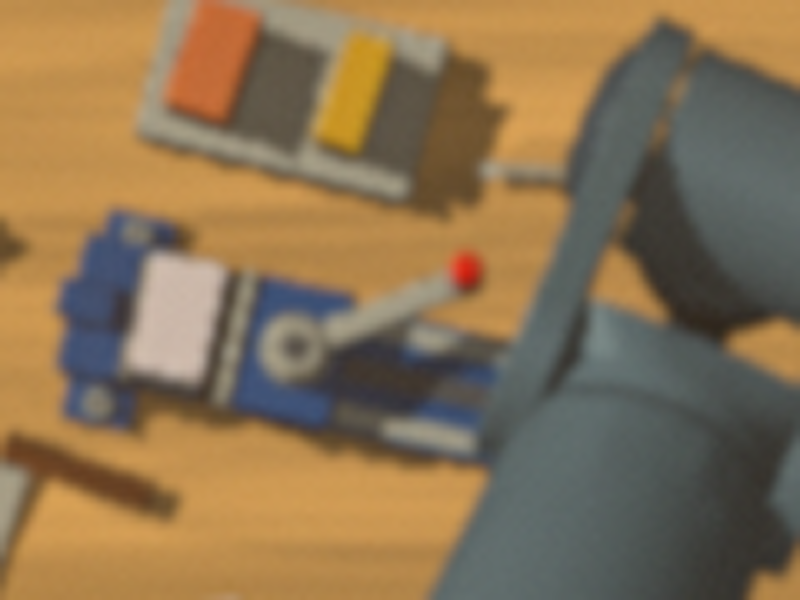

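The top view shows the zinc offcut at (178,318), flat between the fixed jaw and the pad. The lever is still open, with the hub at (294,346) and the grip at (467,269).

```bash
python3 - <<'E'
from h import *
c,s=np.cos(A),np.sin(A);Q=np.array([[c,s],[-s,c]])
f=lambda x,y,z:(Q@(at("top",210+x/6.667-.4,160+y/6.667-.4,z)[:2]-V)*1e3).round(1)
print(f(294,346,.072),f(467,269,.1),[f(*p,.056) for p in((150,252),(228,262),(200,388),(124,372))])
plan(-.056,-.072,.155)
E
```

```text
[-4.4  1.1] [-74.2 -47.1] [array([ 71.8, -28.4]), array([ 35.4, -31.8]), array([34.6, 28.1]), array([70.6, 28.6])]
t 9.02 vice xy mm [-170.9  -54.6] z 152.6 F vice [0.6 1. ] -0.5 yaw(vice) -0.3 tilt -0.99999 j [-0.4   0.15  1.81  0.    1.17 -0.17]
tool cm [11.5   1.68 -0.24]
```

Emit:
servo_tool --commands '[0, 0, -7, 0, 0, 0, 0, 0, 0, -7, 0, 0, 0, 0, 0, 0, -7, 0, 0, 0, 0, 0, 0, -7, 0, 0, 0, 0, 0, 0, -7, 0, 0, 0, 0]'

```text
time_s: 9.43
ee_pos: [0.5613, -0.1109, 0.15]
eef_rot: [0.554, 0.832, 0.0, -0.001]
contact_force: [-0.1, 0.4, 0.1]
finger_gap: -0.002
grasp_force: 0.0
```

Emit:
servo_tool --commands '[0, 0, -7, 0, 0, 0, 0, 0, 0, -7, 0, 0, 0, 0, 0, 0, -7, 0, 0, 0, 0, 0, 0, -7, 0, 0, 0, 0, 0, 0, -7, 0, 0, 0, 0]'

```text
time_s: 9.85
ee_pos: [0.5613, -0.1109, 0.1501]
eef_rot: [0.278, 0.96, 0.001, -0.001]
contact_force: [-1.3, 0.4, 0.2]
finger_gap: -0.001
grasp_force: 0.0
```

Emit:
servo_tool --commands '[0, 0, -7, 0, 0, 0, 0, 0, 0, -7, 0, 0, 0, 0, 0, 0, -7, 0, 0, 0, 0, 0, 0, -7, 0, 0, 0, 0, 0, 0, -7, 0, 0, 0, 0]'

```text
time_s: 10.27
ee_pos: [0.5613, -0.1109, 0.1501]
eef_rot: [-0.023, 1.0, 0.001, -0.001]
contact_force: [-0.2, 0.4, -1.1]
finger_gap: 0.0
grasp_force: 0.0
```

Emit:
servo_tool --commands '[0, 0, -7, 0, 0, 0, 0, 0, 0, -7, 0, 0, 0, 0, 0, 0, -6, 0, 0, 0, 0, 0, 0, 0, 0, 0, 0, 0]'

```text
time_s: 10.6
ee_pos: [0.5613, -0.111, 0.1501]
eef_rot: [-0.194, 0.981, 0.001, -0.0]
contact_force: [-0.2, -0.2, -0.4]
finger_gap: -0.003
grasp_force: 0.0
```

```bash
python3 - <<'E'
from h import *
plan(-.056,-.072,.155)
E
```

```text
t 10.6 vice xy mm [-167.5  -51.5] z 150.1 F vice [-0.2  0.2] -0.4 yaw(vice) -235.0 tilt -1.0 j [-0.39  0.15  1.82  0.    1.17 -2.36]
tool cm [-8.08  7.95 -0.48]
```

Emit:
servo_tool --commands '[0, 0, 0, -2.7, 2.65, 0, 0, 0, 0, 0, -2.7, 2.65, 0, 0, 0, 0, 0, -2.7, 2.65, 0, 0, 0, 0, 0, 0, 0, 0, 0, 0, 0, 0, 0, 0, 0, 0]'

```text
time_s: 11.02
ee_pos: [0.6066, -0.0055, 0.1503]
eef_rot: [-0.194, 0.981, 0.0, -0.0]
contact_force: [-0.4, -0.0, -0.3]
finger_gap: 0.003
grasp_force: 0.0
```

Emit:
servo_tool --commands '[0, 0, 0, 0, 0, 3.0, 0, 0, 0, 0, 0, 0, 3.0, 0, 0, 0, 0, 0, 0, 1.4, 0, 0, 0, 0, 0, 0, 0, 0, 0, 0, 0, 0, 0, 0, 0]'

```text
time_s: 11.43
ee_pos: [0.6061, -0.0083, 0.0765]
eef_rot: [-0.192, 0.981, 0.0, -0.001]
contact_force: [0.2, 0.4, 0.9]
finger_gap: 0.001
grasp_force: 0.0
```

```bash
python3 - <<'E'
from h import *
plan(-.0742,-.0471,.076)
E
```

```text
t 11.43 vice xy mm [-57.5 -72.8] z 76.5 F vice [ 0.5 -0.1] 0.9 yaw(vice) -235.2 tilt -1.0 j [-0.2   0.33  1.76  0.    1.05 -2.16]
tool cm [3.06 0.09 0.05]
```

Emit:
servo_tool --commands '[0, 0, 0, 0.5, 0.05, 0, 0, 0, 0, 0, 0.4, 0.05, 0, 0, 0, 0, 0, 0.2, 0, 0, 0, 0, 0, 0, 0.1, 0, 0, 0, 0, 0, 0, 0, 0, 0, 0]'

```text
time_s: 11.85
ee_pos: [0.5957, -0.0117, 0.078]
eef_rot: [-0.193, 0.981, -0.0, 0.001]
contact_force: [0.1, 0.7, 0.4]
finger_gap: 0.001
grasp_force: 0.1
```

Emit:
servo_tool --commands '[0, 0, 0, 0.15, 0, 0, 0, 0, 0, 0, 0.15, 0, 0, 0, 0, 0, 0, 0, 0, 0, 0]'

```text
time_s: 12.1
ee_pos: [0.5931, -0.0128, 0.0776]
eef_rot: [-0.193, 0.981, -0.0, 0.001]
contact_force: [2.8, 1.0, 0.9]
finger_gap: 0.002
grasp_force: 0.9
```

```bash
python3 - <<'E'
from h import *
plan(-.0742,-.0471,.076)
E
```

```text
t 12.1 vice xy mm [-64.7 -61. ] z 77.6 F vice [ 1.6 -2.5] 0.9 yaw(vice) -235.1 tilt -1.0 j [-0.21  0.3   1.8   0.    1.04 -2.17]
tool cm [1.68 0.02 0.15]
```

Emit:
servo_tool --commands '[0, 0, 3, 0.45, -0.08, 0, 0, 0, 0, 3, 0.45, -0.08, 0, 0, 0, 0, 3, 0.45, -0.08, 0, 0, 0, 0, 3, 0.45, -0.08, 0, 0, 0, 0, 3, 0.45, -0.08, 0, 0]'

```text
time_s: 12.52
ee_pos: [0.5735, -0.0228, 0.0777]
eef_rot: [-0.062, 0.998, -0.0, 0.002]
contact_force: [6.3, 1.0, -0.5]
finger_gap: -0.002
grasp_force: 2.9
```

```bash
cat >> h.py <<'E'
def lev():
    p,M=st();P=np.r_[v2w(-.0044,.0011),p[2]];q=M.T@(P-p)*1e3
    f=M.T@r.read_state()["contact_force"]
    print("pivot in tool mm",q.round(1),"F tool",f.round(1))
E
python3 -c "
from h import *
lev()"
```

```text
t 12.52 vice xy mm [-78.7 -44.1] z 77.7 F vice [ 2.4 -5.9] -0.5 yaw(vice) -250.3 tilt -0.99999 j [-0.24  0.26  1.85  0.    1.03 -1.93]
pivot in tool mm [17.5 85.3 -0.1] F tool [-6.4  0.3  0.5]
```

Tracking well: the lever is at about 15° with 6 N. I'll continue the arc.

Emit:
servo_tool --commands '[0, 0, 3, 0.45, -0.08, 0, 0, 0, 0, 3, 0.45, -0.08, 0, 0, 0, 0, 3, 0.45, -0.08, 0, 0, 0, 0, 3, 0.45, -0.08, 0, 0, 0, 0, 3, 0.45, -0.08, 0, 0]'

```text
time_s: 12.93
ee_pos: [0.5522, -0.0276, 0.0779]
eef_rot: [0.069, 0.998, -0.0, 0.004]
contact_force: [9.4, 0.1, -3.0]
finger_gap: 0.0
grasp_force: 4.7
```

Emit:
servo_tool --commands '[0, 0, 3, 0.45, -0.08, 0, 0, 0, 0, 3, 0.45, -0.08, 0, 0, 0, 0, 3, 0.45, -0.08, 0, 0, 0, 0, 3, 0.45, -0.08, 0, 0, 0, 0, 3, 0.45, -0.08, 0, 0]'

```text
time_s: 13.35
ee_pos: [0.5303, -0.0269, 0.0781]
eef_rot: [0.199, 0.98, -0.0, 0.005]
contact_force: [12.5, -3.3, -5.9]
finger_gap: 0.0
grasp_force: 6.1
```

```bash
python3 -c "
from h import *
lev()"
```

```text
t 13.35 vice xy mm [-92.2  -2.9] z 78.1 F vice [ -0.4 -12.9] -5.9 yaw(vice) 79.7 tilt -0.99995 j [-0.26  0.16  1.96  0.    1.01 -1.44]
pivot in tool mm [19.6 85.7 -0.1] F tool [-12.7   1.9   6. ]
```

Emit:
servo_tool --commands '[0, 0, 3, 0.45, -0.08, 0, 0, 0, 0, 3, 0.45, -0.08, 0, 0, 0, 0, 3, 0.45, -0.08, 0, 0, 0, 0, 3, 0.45, -0.08, 0, 0]'

```text
time_s: 13.68
ee_pos: [0.513, -0.0224, 0.0782]
eef_rot: [0.3, 0.954, -0.001, 0.005]
contact_force: [10.6, -5.7, -6.6]
finger_gap: 0.002
grasp_force: 6.7
```

Emit:
servo_tool --commands '[0, 0, 3, 0.45, -0.08, 0, 0, 0, 0, 3, 0.45, -0.08, 0, 0, 0, 0, 3, 0.45, -0.08, 0, 0, 0, 0, 3, 0.45, -0.08, 0, 0]'

```text
time_s: 14.02
ee_pos: [0.4964, -0.014, 0.0781]
eef_rot: [0.398, 0.918, -0.001, 0.005]
contact_force: [8.1, -9.5, -4.4]
finger_gap: -0.001
grasp_force: 6.2
```

```bash
python3 -c "
from h import *
lev()"
```

```text
t 14.02 vice xy mm [-87.  33.] z 78.1 F vice [ -7.5 -10. ] -4.4 yaw(vice) 55.8 tilt -0.99996 j [-0.26  0.09  2.05 -0.    1.   -1.01]
pivot in tool mm [20.1 86.3 -0. ] F tool [-12.4  -0.6   4.5]
```

Emit:
servo_tool --commands '[0, 0, 3, 0.45, -0.08, 0, 0, 0, 0, 3, 0.45, -0.08, 0, 0, 0, 0, 3, 0.45, -0.08, 0, 0, 0, 0, 3, 0.45, -0.08, 0, 0]'

```text
time_s: 14.35
ee_pos: [0.4814, -0.0016, 0.0779]
eef_rot: [0.491, 0.871, -0.001, 0.003]
contact_force: [3.1, -7.7, 0.3]
finger_gap: -0.002
grasp_force: 4.1
```

Emit:
servo_tool --commands '[0, 0, 3, 0.45, -0.08, 0, 0, 0, 0, 3, 0.45, -0.08, 0, 0, 0, 0, 3, 0.45, -0.08, 0, 0, 0, 0, 3, 0.45, -0.08, 0, 0]'

```text
time_s: 14.68
ee_pos: [0.4692, 0.0146, 0.0774]
eef_rot: [0.58, 0.815, -0.0, 0.001]
contact_force: [0.9, -0.7, 1.2]
finger_gap: 0.0
grasp_force: 0.6
```

```bash
python3 -c "
from h import *
lev()"
```

```text
t 14.68 vice xy mm [-65.1  65.9] z 77.4 F vice [-0.5 -1. ] 1.2 yaw(vice) 31.8 tilt -1.0 j [-0.21  0.03  2.11 -0.    1.   -0.54]
pivot in tool mm [17.6 87.  -0. ] F tool [-0.9  0.6 -1.2]
```

Emit:
servo_tool --commands '[0, 0, 2, 0.3, -0.05, 0, 0, 0, 0, 2, 0.3, -0.05, 0, 0, 0, 0, 0, 0, 0, 0, 0]'

```text
time_s: 14.93
ee_pos: [0.4653, 0.0209, 0.0766]
eef_rot: [0.607, 0.795, -0.0, -0.001]
contact_force: [-0.6, 0.5, -0.4]
finger_gap: 0.0
grasp_force: 0.0
```

Emit:
servo_tool --commands '[0, 0, 0, -0.3, 0, 0, 0, 0, 0, 0, -1.0, 0, 0, 0, 0, 0, 0, -2.0, 0, -1, 0, 0, 0, 0, -2, -2, -3, 0, 0, 0, 0, -2, -3, -4, 0]'

```text
time_s: 15.35
ee_pos: [0.4418, -0.0584, 0.1475]
eef_rot: [0.606, 0.795, -0.001, -0.002]
contact_force: [0.3, -0.9, 1.3]
finger_gap: -0.002
grasp_force: 0.0
```

Emit:
servo_tool --commands '[0, 0, 0, -2, -3, -2, 0, 0, 0, 0, -2, -3, 0, 0, 0, 0, 0, -2, -3, 0, 0, 0, 0, 0, 0, 0, 0, 0]'

```text
time_s: 15.68
ee_pos: [0.369, -0.143, 0.1686]
eef_rot: [0.61, 0.793, -0.001, 0.001]
contact_force: [0.4, 0.4, -0.7]
finger_gap: -0.005
grasp_force: 0.0
```

```bash
python3 - <<'E'
from h import *
import cv2
lev()
a=cv2.resize(r.grab_frame("top")[145:265,190:350,::-1],(800,600),interpolation=cv2.INTER_CUBIC)
cv2.imwrite("pics/g1.png",a)
E
```

```text
t 15.68 vice xy mm [-240.8  129.1] z 168.6 F vice [ 0.4 -0.3] -0.7 yaw(vice) 27.5 tilt -1.0 j [-0.66 -0.33  2.23 -0.    1.24 -0.92]
pivot in tool mm [150.5 222.8  -0.5] F tool [0.2 0.5 0.7]
```

View pics/g1.png

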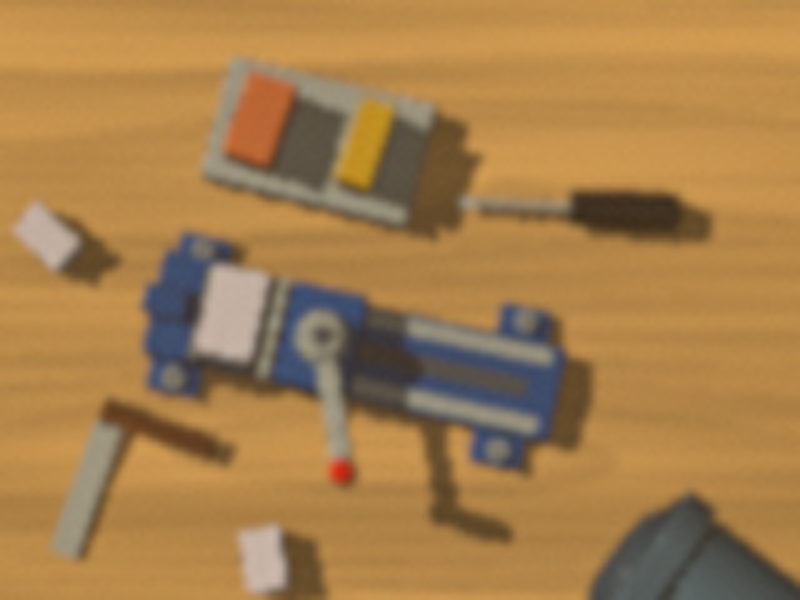

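The lever has swung over, with the hub at (320,335) and the grip at (341,471). The offcut sits flat against the fixed jaw and everything else is where it was. I'll check the lever angle and then hand in.

```bash
python3 - <<'E'
from h import *
a=at("top",190+320/5-.4,145+335/5-.4,.072);b=at("top",190+341/5-.4,145+471/5-.4,.1)
d=(b-a)[:2];t=(np.rad2deg(np.arctan2(d[1],d[0])-A))%360;q=np.deg2rad(215-t);print(t,q)
if q>1.7: print(r.sign_off())
E
```

```text
112.37551280067879 1.7911351947989294
the job is handed in; nothing more can be done
None
```

I handed the job in after about 16 s of the 70 s allowed. The zinc offcut is clamped flat against the fixed jaw, the lever is locked past centre (about 1.79 rad measured in the image), and the arm is clear. I had no direct reading of the pad's grip force.

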